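Tuck the flashing under the shingle and hold it flat

ROBOT

A 7-joint arm with a two-finger parallel gripper is mounted at the origin on the work surface. World frame = base frame: x ahead of the robot, y to its left, z up, the work surface at z = 0. Lengths are in m, angles in degrees, forces in N, time in s.
With the tool pointing down it reaches from about 0.4 to 0.9 m from the base axis. Payload 5.6 kg.
Tool frame: the origin (TCP) lies at the very end of the fingers, on their centre line; the grasp point (between the pads) lies 19 mm behind it (ctrl.grip_depth is the distance from the TCP to the grasp point, in m); z points along the fingers, y is the line along which they close (so a half turn about z gives the same grasp; the last joint's range is limited). The gripper opens to 92 mm and grips with 3 to 60 N. Pads are 20 mm wide; open, the fingers measure 128 mm over their backs; the gripper's body (75 mm by 189 mm) begins 69 mm behind the grasp point.
Start: joints at [63.541, 26.786, -0.665, 91.828, 0.344, 61.387, -3.226], TCP at [0.264, -0.594, 0.215] pointing down, gripper open.
Joint ranges: [-144.91, 144.91], [-17.63, 115.5], [-89.93, 88.59], [15.96, 139.68], [-74.01, 254.01], [8.47, 105.57], [-167.45, 167.45]. Speed limits (degrees/s): [147.25, 147.25, 180, 180, 180, 180, 180].

INTERFACE

Orientations are given as [roll, pitch, yaw] about the fixed x, y, z axes, in that order (R = Rz(yaw) Ry(pitch) Rx(roll)).
In Python, from rig import ctrl, eyes gives the robot as it stands.
- The arm moves only by the tool apply_moves, never from a script. Its argument "steps" is one flat list of numbers, 6 for each row, row after row: the shift along the tool's x, y, z in mm, then the turn, a rotation vector about the tool's x, y, z in rad. In form: [tx, ty, tz, wx, wy, wz, tx, ty, tz, wx, wy, wz, ...]. A call has 1 to 12 rows; each row shifts and turns the commanded pose from where the row before left it, along the tool's axes as they then stand; what a row does not reach is not made up. A row lasts 1/10 s, in which the tool goes at most 50 mm and 8.59 degrees, less where a joint would pass 70% of its speed; a pose out of reach is approached as far as the arm can. A call with a gripper value outside its range is refused whole. "gripper" is the finger opening in mm, from 0 to 91.9, set as the call begins (left out, the last holds). The fingers move at their own pace and stop on an object; "force" is the grip in N (left out, the last holds). Time passes only in rows, so rows that do not move let the fingers close. It gives the time, the measured TCP pose, the force, the opening and the grip force at its end, in the units of the state.
- ctrl.state(): the state, without advancing time (a new reading comes with each control period).
- eyes.snapshot(name): name is "scene" or "top" or "wrist"; returns the picture (420x560x3 uint8, red, green, blue); there is no depth.
- eyes.get_calibration(name): a dict with "mtx" (3x3 intrinsics, pixels), "distortion" ([k1, k2, p1, p2, k3] as OpenCV has them; the pictures are not rectified), "extrinsics" (4x4, takes a point from camera to world coordinates). Camera axes: x right, y up, looking along -z (the intrinsics and any distortion apply to the point x, -y, -z); pixel columns grow to the right and rows downward; lengths in m; the calibration is good to about 2 mm. A picture is of the moment at which its call begins: read the wrist's pose just before it. get_calibration takes no time and is no camera call; for the wrist camera it gives the pose at the moment of the call.
- ctrl.sign_off(): hands the job in; it is judged then, once.
The state is a dict: "clock": time; "joint_positions": joint angles; "qvel": joint speeds; "tau": joint torques, N m; "tcp_pos": TCP position; "eef_rot": TCP orientation; "contact_force": force on the tool from outside, world axes, zero at the start; "moment": the same for the moment, N m; "gripper_width": opening from 0.0 (shut) to 1.0 (fully open); "grip_force": force on a finger pad.
Only numpy, scipy, OpenCV 4.12 (cv2) and the standard library are available. Lean on these libraries where they do the work, as an engineer would, in place of code of your own. Each camera call takes 0.05 s, during which the arm holds its last target. There are 200 camera calls.

TASK

Pick up the aluminium flashing by its standing rib and tuck its flat front edge under the lapped shingles of the nesting-box roof panel, squarely and in the middle of the course, at least 25 mm in along the whole edge, without lifting the shingles. Then press the flashing down flat on the roof board and finish while still holding it pressed there: the program ends with the hand on the flashing, pushing down with clearly more than its weight (about 5 to 20 N). Leave the ear defenders, sanding block and screw jar where they are.

Things in the scene. Friction and masses are not known exactly. Their poses are not given: they have to be found in the camera images.
- rib (a point): Centre of the flashing's standing rib, to be gripped: an upright bar 9 mm thick (x), 130 mm long (y), 45 mm high on the flat sheet. The point is at its mid-length and half-way up, 25.5 mm above the sheet's underside. x: towards the front edge, the way it goes in; y: along the rib; z: up. The sheet reaches 80 mm ahead of the rib's centre and 30 mm behind.
- front_left (a point): The underside corner at the left (+y) end of the flashing's front edge: 80 mm ahead of the rib centre, 65 mm to its left, 25.5 mm below it.
- front_right (a point): The underside corner at the right (-y) end of the flashing's front edge, 130 mm from front_left.
- flashing: The whole loose flashing, about 0.18 kg: a flat aluminium sheet 3 mm thick, 110 mm (x) by 130 mm (y), with the rib on top; it starts flat on the bench. Origin at the middle of its front edge, on the underside; axes as for the rib.
- roof: Roof panel lying flat on the bench, fixed between four low bench dogs (radius 11, 13 mm high, beside it): plywood (roof_c0) 220 (x) by 200 (y) by 15 mm. Origin at the centre of its underside; x towards the shingled end, roughly away from the robot. The board is bare from its -x end to the shingles' free edge, 140 mm.
- lap (a point): Point on the board's top face (15 mm above the bench) below the middle of the shingles' free edge; x goes in under them, z up. The course is 170 mm wide (y). Under it is a slot 10 mm high and 45 mm deep, ended by a fixed batten. The shingles are 8 mm thick: their top is 18 mm above this point; the course on top of them starts 35 mm further in and is 7 mm thick.
- shingle (a joint): Lift of the shingle course (three reddish shingles, a dark course on top, one piece of 0.16 kg) about its nailed far edge, 80 mm behind the free edge: 0 is down, where it rests and still leaves the 10 mm slot; it grows as the free edge rises (0.06 rad is 5 mm). About 1 N lifts it.
- ear_defenders: Bystander: black and red ear defenders lying on their side, two cups 72 mm across and a wire headband, 145 mm wide, 32 mm high; origin between the cups, on the bench; headband towards +x.
- sanding_block: Bystander: cork sanding block 100 by 60 by 34 mm; origin under its centre.
- screw_jar: Bystander: closed jar 64 mm across, 80 mm high; origin under its centre.
Mind the look-alikes: they are no part of the job. Of the things like the flashing, leave any that is turquoise; of the rest the smaller one is meant.

How it is judged:
By the outcome, as a careful person would: the job done as asked, in the order asked, and still so for the second after the job is handed in, while the arm keeps its last pose, push and grip.
It also fails if it takes over 45 s, if anything falls off the work surface, if the arm or the gripper's body presses on something with over 40 N, if the wrist force passes 120 N, or if a joint passes its speed limit or range.

## Working session

There is one attempt and no reset: what is moved stays moved. The work goes in short steps, Python scripts to look and compute and a tool call to move; the robot and the scene stay as the last step left them, time stands still between calls to the robot, and variables do not carry over. Pictures are saved under pics/ and viewed, at most 10 in all, crops included, and the job is handed in when it is done.

Besides the shell and the picture viewer there is one more tool, called after ">>>" as name(argument=value, ...) on one line, values as JSON. apply_moves: Moves the arm, as the interface text tells. Its arguments: {"type":"object","properties":{"steps":{"type":"array","items":{"type":"number"}},"gripper":{"type":"number"},"force":{"type":"number"}},"required":["steps"]}

```bash
mkdir -p pics; cat > h.py <<'E'
import numpy as np, cv2
from rig import ctrl, eyes
def ray(cal,uv):
    K=np.array(cal["mtx"]);D=np.array(cal["distortion"]);T=np.array(cal["extrinsics"])
    p=cv2.undistortPoints(np.array(uv,float).reshape(-1,1,2),K,D).reshape(-1,2)
    d=np.c_[p[:,0],-p[:,1],-np.ones(len(p))]@T[:3,:3].T
    return T[:3,3],d
def onplane(cal,uv,z):
    o,d=ray(cal,uv); return o+d*((z-o[2])/d[:,2])[:,None]
def proj(cal,P):
    T=np.linalg.inv(np.array(cal["extrinsics"]));q=np.array(P,float).reshape(-1,3)@T[:3,:3].T+T[:3,3]
    q=q*[1,-1,-1]
    return cv2.projectPoints(q,np.zeros(3),np.zeros(3),np.array(cal["mtx"]),np.array(cal["distortion"]))[0].reshape(-1,2)
def snap(n,f):
    im=eyes.snapshot(n);cv2.imwrite(f"pics/{f}.png",im[:,:,::-1]);return im
E
python3 - <<'E'
from h import *
a=snap("top","top0");b=snap("scene","sc0")
for n in("top","scene","wrist"):
    c=eyes.get_calibration(n);print(n,np.round(c["extrinsics"],3).tolist(),np.round(c["mtx"],1).tolist())
print(ctrl.state())
E
```

```text
top [[-0.004, 0.995, -0.098, 0.352], [-1.0, -0.004, 0.006, 0.009], [0.005, 0.098, 0.995, 1.619], [0.0, 0.0, 0.0, 1.0]] [[468.2, 0.0, 276.8], [0.0, 468.2, 210.8], [0.0, 0.0, 1.0]]
scene [[0.572, -0.69, 0.443, 0.985], [0.82, 0.472, -0.323, -0.367], [0.013, 0.548, 0.836, 1.017], [0.0, 0.0, 0.0, 1.0]] [[398.1, 0.0, 284.8], [0.0, 398.1, 222.7], [0.0, 0.0, 1.0]]
wrist [[0.407, 0.88, 0.244, 0.334], [-0.914, 0.392, 0.106, -0.563], [-0.002, -0.266, 0.964, 0.383], [0.0, 0.0, 0.0, 1.0]] [[371.3, 0.0, 282.7], [0.0, 371.3, 204.9], [0.0, 0.0, 1.0]]
{'clock': 0.1, 'joint_positions': array([63.54298386, 26.83315666, -0.66322181, 91.87364118,  0.34516293,
       61.38634147, -3.22633544]), 'qvel': array([-0.16440051, -0.20255504, -0.05581394, -0.17233542, -0.07289531,
        0.00889982, -0.0579794 ]), 'tau': array([ 7.48432303e-04, -5.21653390e+01, -1.25411616e-02, -2.44370377e+01,
       -5.67828747e-02,  1.39986392e-02,  7.33466800e-05]), 'tcp_pos': array([ 0.26401932, -0.59340731,  0.21372513]), 'eef_rot': array([-1.79909169e+02,  8.50040459e-03,  2.39882817e+01]), 'contact_force': array([-0.71081609, -0.94473463,  0.11855209]), 'moment': array([-0.03948424,  0.04965602,  0.00714036]), 'grip_force': 0.0, 'gripper_width': 0.9976435495352577}
```

View pics/top0.png

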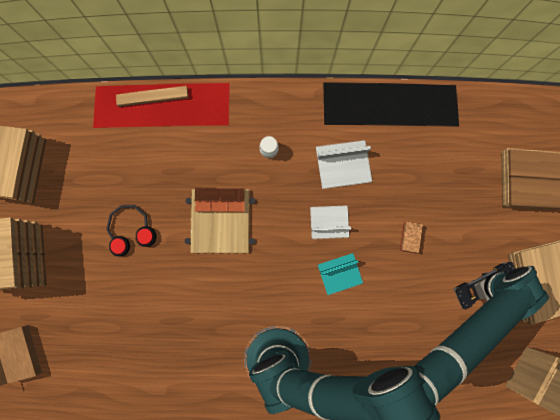

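View pics/sc0.png

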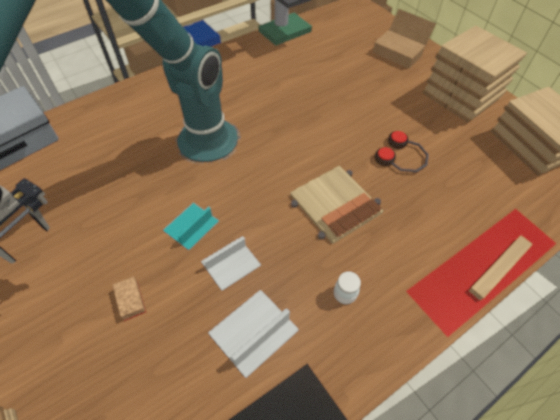

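The top view shows the small white flashing at about (330,222) with its rib on the robot side. The roof is at (221,222) with the shingles on the far side, and the turquoise and large white look-alikes are at (340,273) and (343,165). Next I'll get numbers.

```bash
python3 - <<'E'
from h import *
c=eyes.get_calibration("top")
im=cv2.imread("pics/top0.png");hsv=cv2.cvtColor(im,cv2.COLOR_BGR2HSV)
m=((hsv[...,1]<50)&(hsv[...,2]>110)).astype(np.uint8);w=np.zeros_like(m);w[198:245,300:360]=1
ct=max(cv2.findContours(m*w,0,2)[0],key=cv2.contourArea)
r=cv2.minAreaRect(ct);B=cv2.boxPoints(r);print(r);print(B,onplane(c,B,.003).round(4))
# shingles red
m=((hsv[...,0]<12)&(hsv[...,1]>120)&(hsv[...,2]>50)).astype(np.uint8);w[:]=0;w[195:216,190:256]=1
print(onplane(c,cv2.boxPoints(cv2.minAreaRect(np.argwhere((m*w)>0)[:,::-1].astype(np.float32))),.033).round(4))
big=cv2.resize(im[180:262,180:362],None,fx=4.3,fy=4.3,interpolation=cv2.INTER_CUBIC);cv2.imwrite("pics/crop.png",big)
E
```

```text
((330.17999267578125, 221.739990234375), (31.895259857177734, 38.995426177978516), 86.8201675415039)
[[309.8277  206.89845]
 [348.76306 204.73537]
 [350.5323  236.58153]
 [311.59692 238.74461]] [[ 0.5231 -0.1152  0.003 ]
 [ 0.5302 -0.2515  0.003 ]
 [ 0.4191 -0.2556  0.003 ]
 [ 0.4125 -0.1201  0.003 ]]
[[0.5081 0.2825 0.033 ]
 [0.572  0.2798 0.033 ]
 [0.559  0.0729 0.033 ]
 [0.4955 0.0765 0.033 ]]
```

View pics/crop.png

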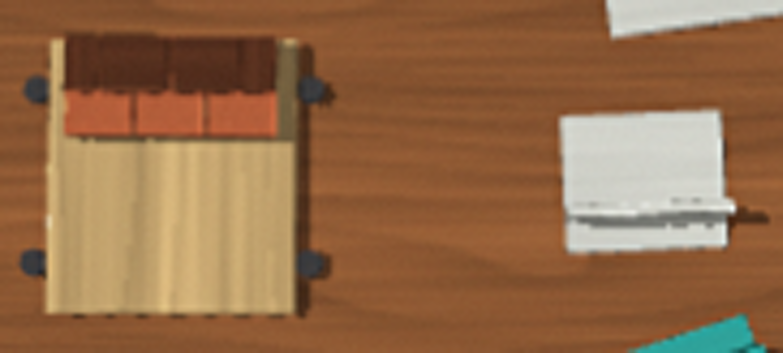

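```bash
cat >> h.py <<'E'
from scipy.spatial.transform import Rotation as R
def go(p,yaw):
    s=ctrl.state();r=R.from_euler('xyz',s["eef_rot"],degrees=True);t=R.from_euler('xyz',[180,0,yaw],degrees=True)
    d=(np.array(p)-s["tcp_pos"])*1e3
    print("tcp",s["tcp_pos"].round(4),s["eef_rot"].round(2),"turn",(r.inv()*t).as_rotvec().round(4),"shift before turn",r.inv().apply(d).round(1),"after turn",t.inv().apply(d).round(1),"F",s["contact_force"].round(1),s["gripper_width"],s["clock"])
E
python3 -c "
from h import *
go([.446,-.1865,.2],92.7)"
```

```text
tcp [ 0.264  -0.5934  0.2137] [-1.7991e+02  1.0000e-02  2.3990e+01] turn [-1.5000e-03 -8.0000e-04 -1.1992e+00] shift before turn [ 331.7 -297.8   14.1] after turn [397.9 200.9  13.7] F [-0.7 -0.9  0.1] 0.9976435495352577 0.1
```

>>> apply_moves(steps=[33.2,-29.8,1.4,0,0,0,33.2,-29.8,1.4,0,0,0,33.2,-29.8,1.4,0,0,0,33.2,-29.8,1.4,0,0,0,33.2,-29.8,1.4,0,0,0,33.2,-29.8,1.4,0,0,0,33.2,-29.8,1.4,0,0,0,33.2,-29.8,1.4,0,0,0,33.2,-29.8,1.4,0,0,0,33.2,-29.8,1.4,0,0,0])

```text
clock: 1.1
tcp_pos: [0.4467, -0.1849, 0.2005]
eef_rot: [180.0, 0.0, 24.0]
contact_force: [0.3, -0.1, 0.6]
gripper_width: 1.001
grip_force: 0.0
```

>>> apply_moves(steps=[0,0,0,0,0,-0.133,0,0,0,0,0,-0.133,0,0,0,0,0,-0.133,0,0,0,0,0,-0.133,0,0,0,0,0,-0.133,0,0,0,0,0,-0.133,0,0,0,0,0,-0.133,0,0,0,0,0,-0.133,0,0,0,0,0,-0.133,0,0,0,0,0,0,0,0,0,0,0,0])

```text
clock: 2.2
tcp_pos: [0.4462, -0.1867, 0.2004]
eef_rot: [-180.0, -0.0, 92.4]
contact_force: [-0.0, 0.0, -1.1]
gripper_width: 1.004
grip_force: 0.0
```

```bash
python3 -c "
from h import *
go([.446,-.1865,.2],92.7)
c=eyes.get_calibration('wrist');im=snap('wrist','w1');np.save('w1.npy',c['extrinsics'])
print(proj(c,[[.446,-.1865,.048],[.5265,-.12,.003],[.5265,-.25,.003],[.416,-.12,.003],[.416,-.25,.003]]).round(0).tolist())"
```

```text
tcp [ 0.4462 -0.1867  0.2004] [-1.7998e+02 -1.0000e-02  9.2380e+01] turn [-0.0004 -0.0002 -0.0056] shift before turn [ 0.2 -0.2  0.4] after turn [ 0.2 -0.2  0.4] F [-0.   0.  -1.1] 1.0040747370145355 2.2
[[282.0, 191.0], [368.0, 116.0], [356.0, 243.0], [253.0, 111.0], [251.0, 238.0]]
```

View pics/w1.png

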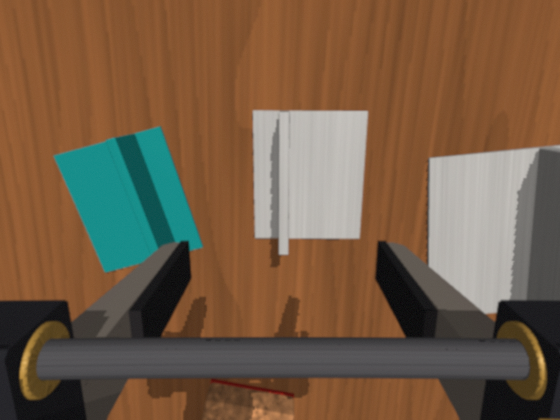

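The wrist view shows the flashing centred, with corners at (253,110), (367,111), (360,239) and (254,238). The rib top runs from (284,112) to (284,254).

```bash
python3 -c "
from h import *
c=eyes.get_calibration('wrist');im=cv2.imread('pics/w1.png');hsv=cv2.cvtColor(im,cv2.COLOR_BGR2HSV)
m=((hsv[...,1]<60)&(hsv[...,2]>60)).astype(np.uint8);w=np.zeros_like(m);w[100:262,240:375]=1;m=m*w
# edges: row/col line fits
rows=np.arange(120,230,4)
fr=np.array([[np.where(m[r])[0].max()+.5,r] for r in rows]);re=np.array([[np.where(m[r])[0].min()-.5,r] for r in rows])
cols=np.arange(300,352,4)
le=np.array([[q,np.where(m[:,q])[0].min()-.5] for q in cols]);ri=np.array([[q,np.where(m[:,q])[0].max()+.5] for q in cols])
for n,e in zip('FRLr',(fr,re,le,ri)):
  P=onplane(c,e,.003);
  a,b=(np.polyfit(P[:,1]+.186,P[:,0],1) if n in 'FR' else np.polyfit(P[:,0]-.47,P[:,1],1)); print(n,a,b)
print(onplane(c,[[284,112],[284,254]],.048))
go([.446,-.1865,.0085],92.7)"
```

```text
F -0.03666888193558255 0.5279819757409001
R -0.03742422356073872 0.41757205341339226
L 0.04027080298921908 -0.11747360260849278
r 0.04248779665559415 -0.24786174965222219
[[ 0.44538997 -0.11879381  0.048     ]
 [ 0.45088807 -0.24714503  0.048     ]]
tcp [ 0.4463 -0.1866  0.2004] [-1.7998e+02 -1.0000e-02  9.2410e+01] turn [-0.0003 -0.0001 -0.0051] shift before turn [ 1.000e-01 -2.000e-01  1.919e+02] after turn [ 1.000e-01 -3.000e-01  1.919e+02] F [-0.4 -0.2 -0.5] 1.0007038742739285 2.25
```

>>> apply_moves(steps=[3,1.7,30,0,0,0.002,0,0,40,0,0,0,0,0,40,0,0,0,0,0,30,0,0,0,0,0,25,0,0,0,0,0,15,0,0,0,0,0,10,0,0,0,0,0,0,0,0,0,0,0,0,0,0,0])

```text
clock: 3.15
tcp_pos: [0.4485, -0.1836, 0.011]
eef_rot: [180.0, 0.0, 92.4]
contact_force: [-0.2, -0.7, 0.7]
gripper_width: 0.999
grip_force: 0.0
```

```bash
python3 -c "
from h import *
go([.448,-.1836,.0075],92.2)"
```

```text
tcp [ 0.4485 -0.1836  0.011 ] [1.7997e+02 2.0000e-02 9.2430e+01] turn [0.0006 0.0004 0.004 ] shift before turn [ 0.  -0.5  3.5] after turn [ 0.  -0.5  3.5] F [-0.2 -0.7  0.7] 0.9992985562867027 3.15
```

>>> apply_moves(steps=[0,-0.4,2.5,0,0,0.004,0,0,0,0,0,0])

```text
clock: 3.35
tcp_pos: [0.448, -0.1839, 0.0087]
eef_rot: [179.9, 0.0, 92.2]
contact_force: [0.1, -0.8, -0.7]
gripper_width: 1.001
grip_force: 0.0
```

>>> apply_moves(steps=[0,0,0,0,0,0,0,0,0,0,0,0,0,0,0,0,0,0,0,0,0,0,0,0,0,0,0,0,0,0,0,0,0,0,0,0,0,0,0,0,0,0,0,0,0,0,0,0,0,0,0,0,0,0,0,0,0,0,0,0], gripper=0, force=40)

```text
clock: 4.35
tcp_pos: [0.4476, -0.1835, 0.0081]
eef_rot: [-180.0, 0.0, 92.2]
contact_force: [0.0, 0.6, 0.6]
gripper_width: 0.152
grip_force: 0.0
```

>>> apply_moves(steps=[0,0,0,0,0,0,0,0,0,0,0,0,0,0,0,0,0,0])

```text
clock: 4.65
tcp_pos: [0.4475, -0.1836, 0.0081]
eef_rot: [-180.0, 0.0, 92.2]
contact_force: [-0.6, -0.1, -0.2]
gripper_width: 0.098
grip_force: 40.0
```

>>> apply_moves(steps=[0,0,-5,0,0,0,0,0,-15,0,0,0,0,0,-20,0,0,0,0,0,-20,0,0,0,0,0,-20,0,0,0,0,0,-20,0,0,0,0,0,0,0,0,0])

```text
clock: 5.35
tcp_pos: [0.4492, -0.1841, 0.1103]
eef_rot: [179.7, 0.1, 92.2]
contact_force: [1.0, -0.4, -1.1]
gripper_width: 0.096
grip_force: 40.0
```

```bash
python3 -c "
from h import *
print(ctrl.state()['grip_force'])
go([.41,.17,.12],87)"
```

```text
39.99926805496216
tcp [ 0.4492 -0.1841  0.1103] [1.7975e+02 1.3000e-01 9.2230e+01] turn [0.0045 0.0021 0.0913] shift before turn [355.3 -25.4 -10.6] after turn [351.6 -57.7  -9.7] F [ 1.  -0.4 -1.1] 0.09569376076152993 5.35
```

>>> apply_moves(steps=[15,-1,-2,0,0,0,30,-2,-2,0,0,0,40,-3,-2,0,0,0,45,-3,-2,0,0,0,45,-3,-2,0,0,0,45,-3,0,0,0,0,45,-3,0,0,0,0,40,-3,0,0,0,0.03,30,-3,0,0,0,0.03,15,-2,0,0,0,0.03,5,0,0,0,0,0,0,0,0,0,0,0])

```text
clock: 6.55
tcp_pos: [0.4089, 0.171, 0.1172]
eef_rot: [-179.9, 0.0, 87.2]
contact_force: [0.5, 0.4, -2.6]
gripper_width: 0.095
grip_force: 40.0
```

```bash
python3 -c "
from h import *
go([.41,.17,.12],87)
snap('wrist','w2');snap('top','top2')"
```

```text
tcp [0.4089 0.171  0.1172] [-1.7989e+02  3.0000e-02  8.7230e+01] turn [-0.0019  0.0005  0.0041] shift before turn [-0.9  1.2 -2.8] after turn [-0.9  1.2 -2.8] F [ 0.5  0.4 -2.6] 0.09538493182128176 6.55
```

View pics/w2.png

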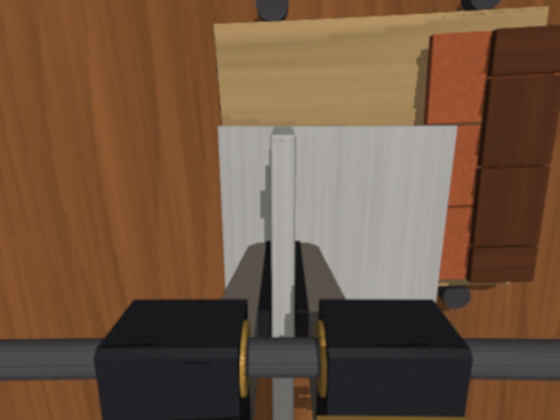

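The wrist view shows the flashing held, with its front edge running from (454,127) to (437,305). The shingles lie beyond it, with the free-edge line from (430,37) to (425,125), the left end at row ~35 and the right end at row ~283.

```bash
cat > m.py <<'E'
from h import *
c=eyes.get_calibration('wrist');im=cv2.imread('pics/w2.png');hsv=cv2.cvtColor(im,cv2.COLOR_BGR2HSV)
red=((hsv[...,0]<10)&(hsv[...,1]>170)&(hsv[...,2]>110))
f=np.array([[np.where(red[r,400:])[0].min()+399.5,r] for r in range(45,120,3)])
l=np.array([[q,np.where(red[15:100,q])[0].min()+14.5] for q in range(438,480,3)])
r=np.array([[q,np.where(red[230:300,q])[0].max()+230.5] for q in range(452,468,2)])
print(f[::6],l[::4],r[::3])
def fit(e,z,ax):
    P=onplane(c,e,z);k=1-ax;return np.polyfit(P[:,k]-(.17 if ax==0 else .5),P[:,ax],1),np.round(P[[0,-1]],4).tolist()
F=fit(f,.033,0);L=fit(l,.033,1);Rr=fit(r,.033,1);print("free",F,"\nleft",L,"\nright",Rr)
sh=((hsv[...,1]<45)&(hsv[...,2]>120))
fe=np.array([[np.where(sh[q,330:480])[0].max()+330.5,q] for q in range(135,280,5)])
le=np.array([[q,np.where(sh[100:200,q])[0].min()+99.5] for q in range(320,440,5)])
z=.1172-.0051
print("sheet front",fit(fe,z,0),"\nsheet left",fit(le,z,1))
be=np.array([[q,np.where((hsv[5:60,q,2]>150))[0].min()+4.5] for q in range(230,430,10)])
print("board left",fit(be,.015,1))
print(ctrl.state()['tcp_pos'],ctrl.state()['eef_rot'])
E
python3 m.py
```

```text
[[432.5  45. ]
 [430.5  63. ]
 [429.5  81. ]
 [428.5  99. ]
 [427.5 117. ]] [[438.   35.5]
 [450.   35.5]
 [462.   32.5]
 [474.   32.5]] [[452.  276.5]
 [458.  277.5]
 [464.  277.5]]
free (array([0.01179842, 0.5084924 ]), [[0.5098, 0.2742, 0.033], [0.5093, 0.2304, 0.033]]) 
left (array([0.01074204, 0.27947528]), [[0.5129, 0.2795, 0.033], [0.5367, 0.2797, 0.033]]) 
right (array([0.86133516, 0.08178454]), [[0.5334, 0.1134, 0.033], [0.5422, 0.1314, 0.033]])
sheet front (array([0.05147441, 0.48996185]), [[0.493, 0.2261, 0.1121], [0.4894, 0.1556, 0.1121]]) 
sheet left (array([-0.04956413,  0.23035025]), [[0.4308, 0.2338, 0.1121], [0.4833, 0.2314, 0.1121]])
board left (array([-0.00662802,  0.29619809]), [[0.3817, 0.2968, 0.015], [0.5072, 0.2959, 0.015]])
[0.40954308 0.16943473 0.11745471] [-1.79923886e+02  5.77042981e-02  8.70535213e+01]
```

```bash
python3 -c "
from h import *
c=eyes.get_calibration('wrist')
print(onplane(c,[[472,283],[530,280],[430,36]],.033))
go([.4,.196,.055],89.4)"
```

```text
[[0.54840258 0.10738092 0.033     ]
 [0.59028662 0.10801809 0.033     ]
 [0.50795532 0.27949659 0.033     ]]
tcp [0.4095 0.1694 0.1175] [-1.7992e+02  6.0000e-02  8.7050e+01] turn [-0.0013  0.001  -0.041 ] shift before turn [ 26.1 -10.8  62.4] after turn [26.5 -9.8 62.5] F [ 0.2  0.1 -2.3] 0.09371772809813987 6.65
```

>>> apply_moves(steps=[5,-4,0,0,0,-0.01,10,-4,5,0,0,-0.01,8,-3,15,0,0,-0.01,2,0,20,0,0,-0.01,0,0,15,0,0,0,0,0,7,0,0,0,0,0,0,0,0,0,0,0,0,0,0,0])

```text
clock: 7.45
tcp_pos: [0.4002, 0.1961, 0.0563]
eef_rot: [180.0, -0.0, 89.4]
contact_force: [0.0, -0.9, -2.2]
gripper_width: 0.094
grip_force: 40.0
```

```bash
python3 -c "
from h import *
go([.4,.194,.0275],89.4)
snap('wrist','w3')"
```

```text
tcp [0.4002 0.1961 0.0563] [ 1.7998e+02 -2.0000e-02  8.9370e+01] turn [ 0.0004 -0.0003 -0.0005] shift before turn [-2.2 -0.2 28.8] after turn [-2.1 -0.2 28.8] F [ 0.  -0.9 -2.2] 0.09396879710571666 7.45
```

View pics/w3.png

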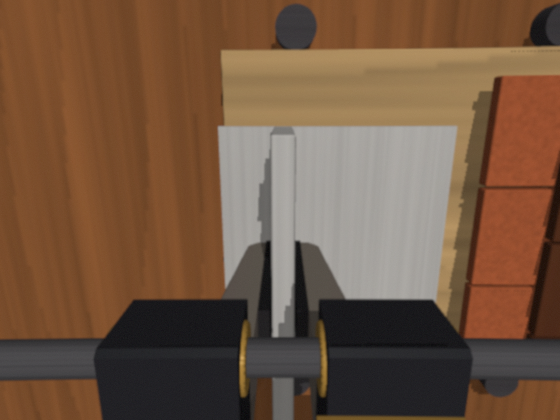

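The free edge is now fully visible ahead of the sheet, from (495,80) to (463,335). The sheet's front edge runs (454,127) to (440,300).

```bash
python3 - <<'E'
from h import *
c=eyes.get_calibration('wrist');im=cv2.imread('pics/w3.png');hsv=cv2.cvtColor(im,cv2.COLOR_BGR2HSV)
red=((hsv[...,0]<10)&(hsv[...,1]>170)&(hsv[...,2]>110))
def fit(e,z,ax,name):
    P=onplane(c,e,z);k=1-ax;p=np.polyfit(P[:,k]-(.194 if ax==0 else .5),P[:,ax],1)
    res=P[:,ax]-np.polyval(p,P[:,k]-(.194 if ax==0 else .5));print(name,p.round(4),"rms",res.std().round(5),P[[0,-1]].round(4).tolist())
f=np.array([[np.where(red[r,440:])[0].min()+439.5,r] for r in list(range(90,180,5))+list(range(195,280,5))+[292,298,305,312,318,324]])
fit(f,.033,0,"free top");
l=np.array([[q,np.where(red[40:130,q])[0].min()+39.5] for q in range(500,550,3)]);fit(l,.033,1,"course left")
print("gaps",onplane(c,[[515,186.5],[500,285.5]],.033).round(4).tolist())
sh=((hsv[...,1]<45)&(hsv[...,2]>120))
z=.0563-.0051
fe=np.array([[np.where(sh[q,330:480])[0].max()+330.5,q] for q in range(135,300,5)]);fit(fe,z,0,"sheet front")
le=np.array([[q,np.where(sh[100:200,q])[0].min()+99.5] for q in range(320,440,5)]);fit(le,z,1,"sheet left")
g=hsv[:,:,2].astype(int)
be=np.array([[q,np.where((hsv[20:100,q,2]>150))[0].min()+19.5] for q in range(240,480,10)]);fit(be,.015,1,"board left")
E
```

```text
free top [0.0074 0.5082] rms 0.00015 [[0.5088, 0.276, 0.033], [0.5078, 0.145, 0.033]]
course left [0.0662 0.2804] rms 0.00118 [[0.5089, 0.2767, 0.033], [0.5308, 0.2822, 0.033]]
gaps [[0.524, 0.2272, 0.033], [0.5243, 0.1697, 0.033]]
sheet front [0.0126 0.4809] rms 0.00014 [[0.4817, 0.2561, 0.0512], [0.4805, 0.1741, 0.0512]]
sheet left [-0.0145  0.2602] rms 1e-05 [[0.4192, 0.2614, 0.0512], [0.4719, 0.2606, 0.0512]]
board left [-0.0053  0.2978] rms 0.00022 [[0.3799, 0.2982, 0.015], [0.5003, 0.2978, 0.015]]
```

>>> apply_moves(steps=[1,0,8,0,0,-0.005,0,0,10,0,0,0,0,0,8,0,0,0,0,0,3.5,0,0,0,0,0,0,0,0,0,0,0,0,0,0,0])

```text
clock: 8.1
tcp_pos: [0.4, 0.197, 0.0265]
eef_rot: [-180.0, 0.0, 89.7]
contact_force: [-0.2, 0.2, -2.0]
gripper_width: 0.093
grip_force: 40.0
```

```bash
python3 -c "
from h import *
go([.4,.197,.0268],89.65)"
```

```text
tcp [0.4    0.197  0.0265] [-179.99    0.     89.67] turn [-0.0002  0.      0.0003] shift before turn [ 0.   0.  -0.3] after turn [ 0.   0.  -0.3] F [-0.2  0.2 -2. ] 0.09337382064581466 8.1
```

>>> apply_moves(steps=[0,6,0,0,0,0,0,8,0,0,0,0,0,6,0,0,0,0,0,4,0,0,0,0,0,4,0,0,0,0,0,4,0,0,0,0,0,4,0,0,0,0,0,0,0,0,0,0])

```text
clock: 8.9
tcp_pos: [0.4367, 0.1966, 0.0266]
eef_rot: [180.0, -0.0, 89.6]
contact_force: [-0.5, -0.1, -1.9]
gripper_width: 0.096
grip_force: 40.0
```

```bash
python3 -c "
from h import *
go([.46,.197,.0265],89.65)
snap('wrist','w4')"
```

```text
tcp [0.4367 0.1966 0.0266] [ 1.7998e+02 -1.0000e-02  8.9630e+01] turn [ 0.0004 -0.0002 -0.0004] shift before turn [ 0.5 23.3  0.1] after turn [ 0.5 23.3  0.1] F [-0.5 -0.1 -1.9] 0.09626745792246778 8.9
```

View pics/w4.png

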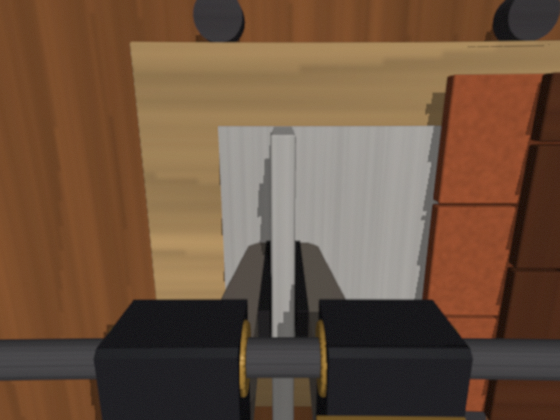

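The front edge has slid under the free edge (columns ~425–440) with no contact force. Now I'll check the lateral centring.

```bash
python3 - <<'E'
from h import *
c=eyes.get_calibration('wrist');im=cv2.imread('pics/w4.png');hsv=cv2.cvtColor(im,cv2.COLOR_BGR2HSV)
red=((hsv[...,0]<10)&(hsv[...,1]>170)&(hsv[...,2]>110))
print([np.where(red[40:150,q])[0].min()+40 for q in (455,470,485,500,515,525)])
print("left",onplane(c,[[452,76.5],[480,76],[520,75.5]],.033).round(4).tolist())
print("gaps",onplane(c,[[475,203.5],[475,316]],.033).round(4).tolist())
f=np.array([[np.where(red[r,400:])[0].min()+399.5,r] for r in list(range(90,195,5))+list(range(215,310,5))+list(range(325,350,5))])
P=onplane(c,f,.033);print("free",np.polyfit(P[:,1]-.197,P[:,0],1))
print("sheet L",onplane(c,[[240,126.5],[400,126.5]],.0215).round(4).tolist())
print("board L",onplane(c,[[150,43.5],[400,43]],.015).round(4).tolist())
E
```

```text
[np.int64(76), np.int64(76), np.int64(76), np.int64(76), np.int64(75), np.int64(76)]
left [[0.5073, 0.2818, 0.033], [0.5187, 0.2818, 0.033], [0.5348, 0.2817, 0.033]]
gaps [[0.524, 0.2274, 0.033], [0.5312, 0.1701, 0.033]]Traceback (most recent call last):
  File "<stdin>", line 7, in <module>
    return umr_minimum(a, axis, None, out, keepdims, initial, where)
ValueError: zero-size array to reduction operation minimum which has no identity
```

```bash
python3 - <<'E'
from h import *
c=eyes.get_calibration('wrist')
print("free",onplane(c,[[446.5,90],[440,195],[433.5,300]],.033).round(4).tolist())
print("sheet L",onplane(c,[[240,126.5],[400,126.5]],.0215).round(4).tolist())
print("board L",onplane(c,[[150,43.5],[400,43]],.015).round(4).tolist())
E
```

```text
free [[0.5057, 0.2765, 0.033], [0.508, 0.2315, 0.033], [0.5103, 0.1788, 0.033]]
sheet L [[0.4178, 0.2617, 0.0215], [0.4912, 0.2611, 0.0215]]
board L [[0.3782, 0.2977, 0.015], [0.4902, 0.2973, 0.015]]
```

>>> apply_moves(steps=[0.5,3,0,0,0,0,0.5,4,0,0,0,0,0,4,0,0,0,0,0,4,0,0,0,0,0,4,0,0,0,0,0,3.5,0,0,0,0,0,2,0,0,0,0,0,0,0,0,0,0,0,0,0,0,0,0])

```text
clock: 9.85
tcp_pos: [0.4604, 0.1974, 0.0265]
eef_rot: [-180.0, 0.0, 89.7]
contact_force: [-1.0, 0.0, -2.1]
gripper_width: 0.094
grip_force: 40.0
```

```bash
python3 -c "
from h import *
go([.461,.197,.0230],89.65)"
```

```text
tcp [0.4604 0.1974 0.0265] [-1.7998e+02  1.0000e-02  8.9650e+01] turn [-0.0003  0.0001  0.    ] shift before turn [-0.4  0.6  3.5] after turn [-0.4  0.6  3.5] F [-1.   0.  -2.1] 0.09369495800918372 9.85
```

Now lower it to the board (about 3.4 mm), then press in small steps.

>>> apply_moves(steps=[0,0,1,0,0,0,0,0,1,0,0,0,0,0,0.7,0,0,0,0,0,0.4,0,0,0,0,0,0,0,0,0,0,0,0,0,0,0])

```text
clock: 10.45
tcp_pos: [0.4605, 0.1975, 0.0235]
eef_rot: [-180.0, 0.0, 89.7]
contact_force: [-0.2, -0.1, -2.1]
gripper_width: 0.096
grip_force: 40.0
```

>>> apply_moves(steps=[0,0,0.4,0,0,0,0,0,0,0,0,0,0,0,0,0,0,0])

```text
clock: 10.75
tcp_pos: [0.4606, 0.1975, 0.0231]
eef_rot: [180.0, -0.0, 89.7]
contact_force: [-0.7, 0.1, -0.7]
gripper_width: 0.095
grip_force: 40.0
```

>>> apply_moves(steps=[0,0,0.4,0,0,0,0,0,0,0,0,0,0,0,0,0,0,0])

```text
clock: 11.05
tcp_pos: [0.4606, 0.1975, 0.023]
eef_rot: [180.0, 0.0, 89.7]
contact_force: [-1.5, -1.2, 5.7]
gripper_width: 0.096
grip_force: 40.0
```

>>> apply_moves(steps=[0,0,0.4,0,0,0,0,0,0,0,0,0,0,0,0,0,0,0])

```text
clock: 11.35
tcp_pos: [0.4606, 0.1975, 0.023]
eef_rot: [180.0, 0.0, 89.7]
contact_force: [-2.3, -1.5, 9.9]
gripper_width: 0.095
grip_force: 40.0
```

```bash
python3 -c "
from h import *
snap('wrist','w5');snap('scene','sc5')
for i in range(4): eyes.snapshot('top')
go([.461,.1975,.023],89.65)
c=eyes.get_calibration('scene');im=cv2.imread('pics/sc5.png')
u,v=proj(c,[.5,.19,.03])[0].astype(int);cr=im[v-65:v+65,u-90:u+90]
w=cv2.imread('pics/w5.png')
cv2.imwrite('pics/fin.png',np.hstack([cv2.resize(w,(400,300)),cv2.resize(cr,(400,300),interpolation=2)]))"
```

```text
tcp [0.4606 0.1975 0.023 ] [1.7998e+02 3.0000e-02 8.9650e+01] turn [ 0.0004  0.0005 -0.0001] shift before turn [0.  0.4 0. ] after turn [0.  0.4 0. ] F [-2.6 -2.4 10.9] 0.09587237529723242 11.65
```

View pics/fin.png

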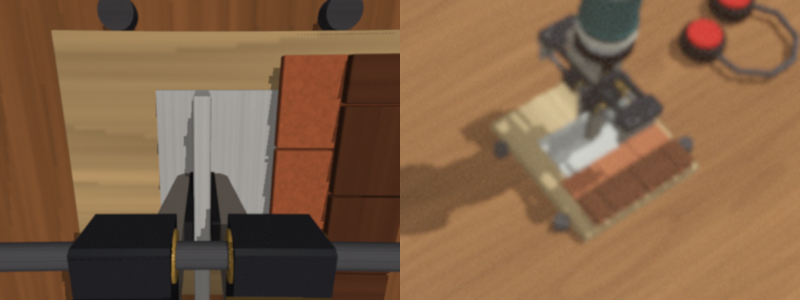

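The sheet is tucked evenly under the shingles, the shingles lie flat, and the push is steady at about 11 N.

```bash
python3 -c "
from rig import ctrl
print(ctrl.sign_off())"
```

```text
the job is handed in; nothing more can be done
None
```

I handed the job in at about 12 s: the small white flashing is tucked about 33 mm under the shingles by my camera measurements, square to the edge and centred to within about 1 mm. The hand is still gripping it and pressing it flat on the board with about 11 N, the shingles look flat in the last pictures, and the arm never went near the ear defenders, sanding block or screw jar.

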